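Close up the ampoule case

TASK

Close up the grey ampoule case on the table: slide its inner hatch fully shut over the ampoules, then push the open lid up past upright and let it fall fully shut by its own weight, without pressing or carrying it down. Leave the things standing round the case where they are.

Things in the scene. Friction and masses are not known exactly. Their poses are not given: they have to be found in the camera images.
- case: Grey metal case fixed to the table, 260 mm (its x) by 180 mm (its y), 65 mm high to the rim. Origin: centre of the underside, on the table; x points roughly away from the robot, y to the left, z up. The deck inside, 58 mm above the table, has a well (x 0 to 100 mm, 110 mm wide) holding ampoules. The lid is hinged on the left (+y) long side.
- case_hinge (a point): Middle of the lid's hinge line, which runs along the case's x: case frame (0, 90, 65) mm. The lid is a shallow tray 260 by 180 mm, 38 mm deep, walls 3 mm, about 0.25 kg, open side towards the case. To close it, push its smooth outer face from behind (outside), near the free edge, towards the case's -y.
- lid (a joint): Lid angle in rad: 0 shut flat on the rim, 1.57 upright, 1.95 leaning outward (to case +y) on its stop, where it starts; its upper edge is then 232 mm above the table. Being a tray, it balances at about 1.3: released above that it falls back open, below it it falls shut by itself in 1 to 3 s (hinge damping about 0.08 N m s/rad).
- lid_edge (a point): Middle of the lid's outer free edge (the outer face's edge farthest from the hinge): 180 mm from the hinge line along the lid and 38 mm out from the lid's rim plane. With lid angle q it lies, from case_hinge, at case y = -180 cos q + 38 sin q, z = 180 sin q + 38 cos q (mm).
- hatch (a joint): How far the hatch is open, in m: 0 shut against the frame at the far end, 0.10 fully open (drawn towards the robot, case -x). It closes along the case's +x, stays where it is left, and resists with 1.5 N of friction and 8 N s/m of damping. Steel plate 112 by 126 by 4 mm, its top 62 mm above the table.
- hatch_grip (a point): Centre of the top of the black upright grip in the middle of the hatch: 10 mm thick along the case's x, 40 mm long along y, standing 26 mm above the hatch plate; its top is 88 mm above the table. With the hatch shut it is at case (54, 0, 88) mm, with hatch value h at x = 54 mm - h.
- the_vial: Bystander: small glass vial with cap, 26 mm across, 53 mm high, upright; origin at the centre of its underside.
- the_carton: Bystander: small medicine carton lying flat, 90 by 50 by 20 mm; origin at the centre of its underside.
- the_roll: Bystander: roll of paper stickers lying flat, 67 by 70 mm, 30 mm high; origin at the centre of its underside. Bystanders stand on the table at the left and right sides of the case.

How it is judged:
By the outcome, as a careful person would: the job done as asked, in the order asked, and still so for the second after the job is handed in, with the robot touching nothing.
It also fails if it takes over 48 s, if anything falls off the work surface, if the arm or the gripper's body presses on something with over 40 N, if the wrist force passes 120 N, or if a joint passes its speed limit or range.

ROBOT

A 6-joint arm with a two-finger parallel gripper is mounted at the origin on the work surface; the furniture and walls round the work are solid. World frame = base frame: x ahead of the robot, y to its left, z up, the work surface at z = 0. Lengths are in mm, angles in rad, forces in N, time in s.
With the tool pointing down it reaches from about 300 to 750 mm from the base axis. Payload 8.5 kg.
Tool frame: the origin (TCP) lies on the centre line of the jaws, within the pads' length; the fingertips stand 11 mm ahead of it and the grasp point (between the pads) lies 8 mm behind it; z points along the fingers, y is the line along which they close (so a half turn about z gives the same grasp; the last joint's range is limited). The gripper opens to 85 mm and grips with 20 to 120 N. Pads are 22 mm wide; open, the fingers measure 114 mm over their backs; the gripper's body (76 mm by 85 mm) begins 54 mm behind the grasp point. The pads swing forward as they close: fully open they stand 13 mm farther back than shut.
Start: joints at [1.057, 0.381, 1.297, -0, 1.464, -0.215], TCP at [161.897, 525.614, 242.322] pointing down, gripper open.
Joint ranges: [-3.11, 3.11], [-0.89, 2.33], [0.22, 2.48], [-1.42, 4.56], [0.17, 2.85], [-2.88, 2.88]. Speed limits (rad/s): [2.39, 2.39, 3.14, 3.14, 3.14, 3.14].

INTERFACE

Orientations are given as a unit quaternion [w, x, y, z].
In Python, from rig import * gives the robot as it stands.
- The arm moves only by the tool send_rows, never from a script. Its argument "rows" is a list that holds one entry, the list of rows, each a list of 6 numbers: the shift along the tool's x, y, z each as a share of 0.05 m, from -1 to 1, then the turn, a rotation vector about the tool's x, y, z each as a share of 5 degrees, from -1 to 1. In form: [[[dx, dy, dz, rx, ry, rz], ...]]. A call has exactly 5 rows; each row shifts and turns the commanded pose from where the row before left it, along the tool's axes as they then stand; what a row does not reach is not made up. A row lasts 1/8 s, in which the tool goes at most 62.5 mm and 10.7 degrees, less where a joint would pass 70% of its speed; a pose out of reach is approached as far as the arm can. A call with a number of a shift or a turn outside -1 to 1 is refused whole. A call with a gripper value outside its range is refused whole. "claw" is the opening, from 0 (shut) to 1 (fully open), set as the call begins (left out, the last holds). The fingers move at their own pace and stop on an object; "newtons" is the grip in N (left out, the last holds). Time passes only in rows, so rows that do not move let the fingers close, or fill a call up. It gives the time, the measured TCP pose, the force, the opening and the grip force at its end, in the units of the state.
- observe(): the state, without advancing time (a new reading comes with each control period).
- grab_frame(name): name is "scene" or "top"; returns (picture, depth): 480x640x3 uint8, red, green, blue; 480x640 float32, mm along the optical axis (not along the pixel's ray), 0 where there is no reading.
- camera_params(name): a dict with "camera_matrix" (3x3 intrinsics, pixels), "rvec" (rotation vector, rad) and "tvec" (3), from world to camera coordinates, as OpenCV has them. Camera axes: x right, y down, z forward; pixel columns grow to the right and rows downward; lengths in mm; the calibration is good to about 2 mm. A picture is of the moment at which its call begins. camera_params takes no time and is no camera call.
- hand_in(): hands the job in; it is judged then, once.
The state is a dict: "time": time; "q": joint angles; "joint_velocities": joint speeds; "joint_efforts": joint torques, N m; "eef_pos": TCP position; "tool_rot": TCP orientation; "force": force on the tool from outside, world axes, zero at the start; "torque": the same for the moment, N m; "finger_gap": opening from 0.0 (shut) to 1.0 (fully open); "grip_force": force on a finger pad.
Only numpy, scipy, OpenCV 4.12 (cv2) and the standard library are available. Lean on these libraries where they do the work, as an engineer would, in place of code of your own. Each camera call takes 0.05 s, during which the arm holds its last target. There are 200 camera calls.

## Working session

There is one attempt and no reset: what is moved stays moved. The work goes in short steps, Python scripts to look and compute and a tool call to move; the robot and the scene stay as the last step left them, time stands still between calls to the robot, and variables do not carry over. Pictures are saved under pics/ and viewed, at most 10 in all, crops included, and the job is handed in when it is done.

Besides the shell and the picture viewer there is one more tool, called after "Call:" as name(argument=value, ...) on one line, values as JSON. send_rows: Moves the arm, as the interface text tells. Its arguments: {"type":"object","properties":{"rows":{"type":"array","items":{"type":"array","items":{"type":"array","items":{"type":"number","minimum":-1,"maximum":1}}}},"claw":{"type":"number"},"newtons":{"type":"number"}},"required":["rows"]}

```bash
mkdir -p pics; cat > h.py <<'E'
from rig import *
import numpy as np, cv2
def snap(n,tag):
    im,d=grab_frame(n); cv2.imwrite(f"pics/{tag}.png",im[...,::-1]); np.save(f"pics/{tag}_d.npy",d); return im,d
def pts(n,d):
    p=camera_params(n);K=np.array(p["camera_matrix"]);R=cv2.Rodrigues(np.array(p["rvec"],float))[0];t=np.array(p["tvec"]).ravel()
    v,u=np.mgrid[0:480,0:640]
    c=np.stack([(u-K[0,2])/K[0,0]*d,(v-K[1,2])/K[1,1]*d,d],-1)
    return (c-t)@R
E
python3 - <<'E'
from h import *
for n in("scene","top"):
    im,d=snap(n,n+"0"); p=camera_params(n); R=cv2.Rodrigues(np.array(p["rvec"],float))[0]; print(n,p["camera_matrix"],(-R.T@np.array(p["tvec"]).ravel()).round())
    P=pts(n,d)
s=observe();print(s)
E
```

```text
scene [[576.15259022   0.         315.51996374]
 [  0.         576.15259022 235.30037919]
 [  0.           0.           1.        ]] [-120. -446.  862.]
top [[489.41033216   0.         317.55263551]
 [  0.         489.41033216 240.12907827]
 [  0.           0.           1.        ]] [417.  68. 936.]
{'time': 0.1, 'q': array([ 1.05670909e+00,  3.81132731e-01,  1.29812599e+00,  1.35439359e-05,
        1.46357531e+00, -2.15292897e-01]), 'joint_velocities': array([-0.00079825, -0.00125167, -0.00165763, -0.00045891, -0.00046155,
       -0.00127658]), 'joint_efforts': array([ 5.02216135e-03, -4.49218762e+01, -2.31656188e+01, -7.74859541e-05,
        3.65014224e-03, -5.41369403e-06]), 'eef_pos': array([161.78344756, 525.42970768, 241.79118852]), 'tool_rot': array([-2.27664406e-04,  1.48842739e-01,  9.88860685e-01, -5.77467101e-04]), 'force': array([ 0.31017968, -0.28547467, -0.09952552]), 'torque': array([ 0.01717309,  0.04877632, -0.04998131]), 'grip_force': 0.0, 'finger_gap': 0.9958887221137237}
```

View pics/scene0.png

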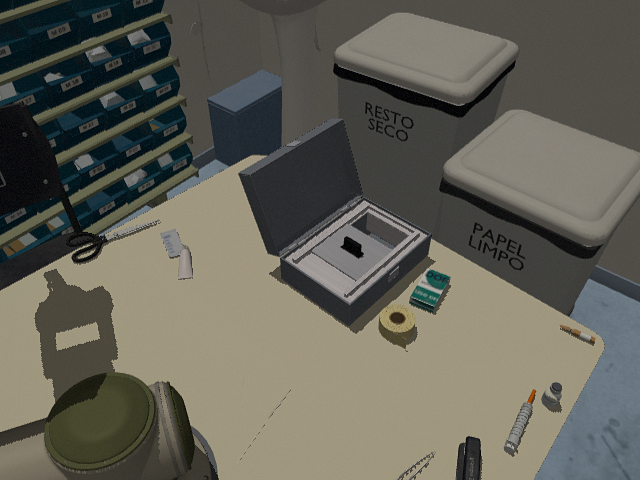

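View pics/top0.png

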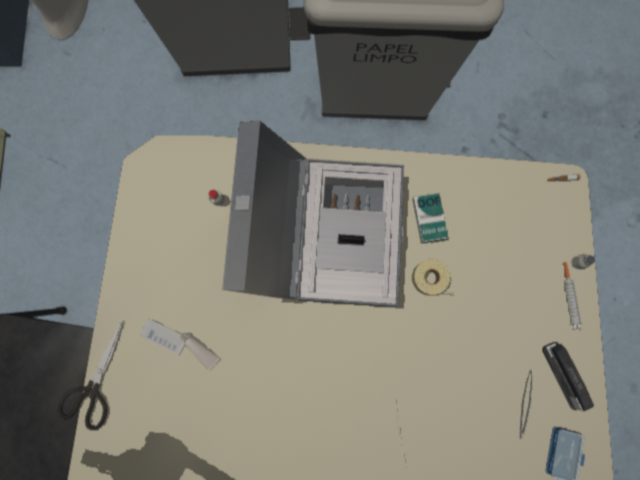

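The scene view shows the open case with its black grip at (352,246). In the top view the grip is at (351,239), the lid's upper edge runs (248,122)–(235,290), and the vial stands behind the lid at (215,197). The carton (431,217) and the roll (432,278) are on the right.

```bash
python3 - <<'E'
from h import *
g={}
def cam(n):
    p=camera_params(n);K=np.array(p["camera_matrix"]);R=cv2.Rodrigues(np.array(p["rvec"],float))[0];t=np.array(p["tvec"]).reshape(3,1);return K@np.hstack([R,t])
P={n:pts(n,np.load(f"pics/{n}0_d.npy")) for n in("top","scene")}
I={n:cv2.imread(f"pics/{n}0.png") for n in P}
# grip
for n,(x0,y0,x1,y1) in {"top":(330,225,375,255),"scene":(335,230,370,262)}.items():
    m=np.zeros((480,640),bool); m[y0:y1,x0:x1]=I[n][y0:y1,x0:x1].max(-1)<50
    Q=P[n][m]; print(n,"grip",m.sum(),np.median(Q,0).round(1),np.percentile(Q,[2,98],0).round(1))
    top=m&(P[n][...,2]>80); v,u=np.nonzero(top); q=P[n][top]
    print("  top", len(u), u.mean(),v.mean(),q.mean(0).round(1)); g[n]=(u.mean(),v.mean())
    print("  rect",cv2.minAreaRect(q[:,:2].astype(np.float32)))
X=cv2.triangulatePoints(cam("top"),cam("scene"),np.array(g["top"]).reshape(2,1),np.array(g["scene"]).reshape(2,1));print("tri",(X[:3]/X[3]).ravel())
# rim: points z 60..72 in the case region in top
for n in P:
    Z=P[n][...,2];x=P[n][...,0];y=P[n][...,1]
    m=(Z>61)&(Z<70)&(x>280)&(x<620)&(y>-120)&(y<130)
    q=P[n][m];r=cv2.minAreaRect(q[:,:2].astype(np.float32));print(n,"rim",m.sum(),np.median(q[:,2]),r,cv2.boxPoints(r).round(0).tolist())
    m=(Z>120)&(x>250)&(x<720)&(y>20)&(y<300)&(np.load(f"pics/{n}0_d.npy")>0)
    q=P[n][m]; print(" lid zmax",np.percentile(q[:,2],[50,99,99.9]))
    m2=m&(Z>222); q=P[n][m2]; print(" lidedge",len(q),q.mean(0),cv2.minAreaRect(q[:,:2].astype(np.float32)), cv2.boxPoints(cv2.minAreaRect(q[:,:2].astype(np.float32))).round().tolist())
# vial, carton, roll
for nm,(u0,v0,u1,v1) in dict(vial=(200,180,230,215),carton=(410,185,455,250),roll=(408,252,455,300)).items():
    q=P["top"][v0:v1,u0:u1].reshape(-1,3);q=q[q[:,2]>9];print(nm,len(q),q.min(0).round(),q.max(0).round(),np.median(q,0).round())
for v in (150,200,250,285):
  print("lid row",v,[P["top"][v,u].round().tolist() for u in range(225,310,12)])
E
```

```text
top grip 179 [557.9  18.   85.8] [[554.6  -4.9  61.7]
 [563.8  38.3  90.8]]
  top 113 351.0619469026549 238.24778761061947 [558.2  18.2  94.8]
  rect ((496.94427490234375, 49.342185974121094), (37.809844970703125, 160.8191680908203), 63.63136672973633)
scene grip 282 [557.5  14.   74.8] [[552.2  -8.    6.7]
 [677.2  61.4  90.1]]
  top 110 352.08181818181816 242.8181818181818 [540.    1.6 106.9]
  rect ((229.46823120117188, -218.70262145996094), (833.2008666992188, 31.9898681640625), 35.28499221801758)
tri [561.28011837  16.74504728  81.3082802 ]
top rim 5326 63.31639436064362 ((533.4073486328125, 29.03174591064453), (203.65313720703125, 177.1094207763672), 88.5447998046875) [[442.0, -71.0], [619.0, -75.0], [625.0, 129.0], [447.0, 133.0]]
 lid zmax [220.6917593  232.97651831 234.58319596]
 lidedge 2856 [584.14496504 185.36951082 227.52907525] ((588.823974609375, 186.72454833984375), (35.36431121826172, 260.73614501953125), 86.22473907470703) [[458.0, 178.0], [718.0, 160.0], [720.0, 196.0], [460.0, 213.0]]
scene rim 3249 63.34722025437837 ((534.992431640625, 27.97351837158203), (205.49
[... 646 characters left out ...]
, 181.0, 226.0], [698.0, 172.0, 152.0], [711.0, 156.0, 114.0], [713.0, 135.0, 111.0], [752.0, 120.0, 0.0], [751.0, 96.0, 4.0]]
lid row 200 [[650.0, 261.0, -1.0], [593.0, 196.0, 226.0], [592.0, 177.0, 233.0], [615.0, 172.0, 138.0], [625.0, 156.0, 99.0], [636.0, 138.0, 57.0], [634.0, 115.0, 65.0], [635.0, 93.0, 59.0]]
lid row 250 [[550.0, 257.0, -2.0], [518.0, 194.0, 224.0], [527.0, 186.0, 162.0], [533.0, 171.0, 124.0], [538.0, 155.0, 84.0], [542.0, 136.0, 56.0], [541.0, 114.0, 64.0], [543.0, 93.0, 56.0]]
lid row 285 [[467.0, 210.0, 221.0], [466.0, 192.0, 227.0], [472.0, 186.0, 152.0], [475.0, 171.0, 113.0], [478.0, 155.0, 73.0], [479.0, 135.0, 57.0], [483.0, 116.0, -1.0], [478.0, 92.0, 67.0]]
```

Call:
send_rows(rows=[[[-0.4,-0.7,0,0,0,-1],[-0.4,-0.8,0,0,0,-1],[-0.4,-0.8,0,0,0,-0.76],[-0.4,-0.8,0,0,0,0],[-0.4,-0.8,0,0,0,0]]], claw=0)

```text
time: 0.72
eef_pos: [232.2, 317.3, 242.2]
tool_rot: [-0.0, 0.029, 1.0, -0.0]
force: [0.7, 0.4, -0.4]
finger_gap: 0.001
grip_force: 0.0
```

Call:
send_rows(rows=[[[-0.45,-0.7,0,0,0,0],[-0.45,-0.7,0,0,0,0],[-0.45,-0.7,0,0,0,0],[-0.45,-0.7,0,0,0,0],[-0.45,-0.7,0,0,0,0]]])

```text
time: 1.35
eef_pos: [334.6, 136.1, 242.3]
tool_rot: [-0.0, 0.029, 1.0, 0.0]
force: [0.1, -0.9, 0.2]
finger_gap: 0.001
grip_force: 0.0
```

Call:
send_rows(rows=[[[-0.6,-0.5,0.2,0,0,0],[-0.6,-0.5,0.4,0,0,0],[-0.6,-0.5,0.4,0,0,0],[-0.6,-0.5,0.4,0,0,0],[-0.4,-0.2,0.2,0,0,0]]])

```text
time: 1.98
eef_pos: [468.3, 18.2, 161.0]
tool_rot: [-0.001, 0.03, 1.0, 0.0]
force: [-0.6, -0.1, 0.4]
finger_gap: -0.002
grip_force: 0.0
```

Call:
send_rows(rows=[[[-0.4,0,0.4,0,0,0],[-0.4,0.06,0.4,0,0,0],[-0.14,0,0.4,0,0,0],[0,0,0.3,0,0,0],[0,0,0.06,0,0,0]]])

```text
time: 2.6
eef_pos: [514.2, 19.8, 83.3]
tool_rot: [-0.001, 0.029, 1.0, 0.0]
force: [0.1, -0.1, 0.5]
finger_gap: -0.0
grip_force: 0.0
```

```bash
python3 - <<'E'
from h import *
im,d=snap("scene","s1"); c=im[150:350,250:470]; cv2.imwrite("pics/s1c.png",cv2.resize(c[...,::-1],None,fx=3,fy=3)); print(observe()["eef_pos"],observe()["force"])
E
```

```text
[514.35445515  19.83132913  83.70997923] [-0.77696192 -1.10283293 -0.36377398]
```

View pics/s1c.png

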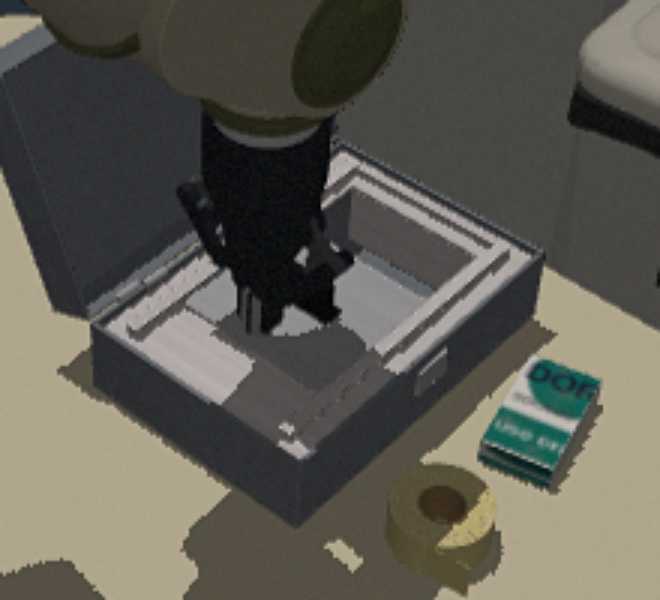

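The fingers (crop ~(260,320)) sit just above the hatch plate, behind the grip (~(320,305)). Pushing now.

Call:
send_rows(rows=[[[-0.4,0,0,0,0,0],[-0.3,0,0,0,0,0],[-0.3,0,0,0,0,0],[-0.3,0,0,0,0,0],[-0.2,0,0,0,0,0]]])

```text
time: 3.28
eef_pos: [589.9, 15.3, 85.0]
tool_rot: [0.0, 0.029, 1.0, -0.0]
force: [-2.0, 0.2, 1.5]
finger_gap: -0.003
grip_force: 1.0
```

Call:
send_rows(rows=[[[-0.1,0,0,0,0,0],[-0.1,0,0,0,0,0],[-0.06,0,0,0,0,0],[0,0,0,0,0,0],[0,0,0,0,0,0]]])

```text
time: 3.9
eef_pos: [602.6, 14.7, 84.3]
tool_rot: [0.0, 0.029, 1.0, 0.0]
force: [0.2, -0.6, -0.1]
finger_gap: -0.001
grip_force: 0.0
```

Call:
send_rows(rows=[[[-0.08,0,0,0,0,0],[-0.08,0,0,0,0,0],[-0.08,0,0,0,0,0],[-0.04,0,0,0,0,0],[-0.04,0,0,0,0,0]]])

```text
time: 4.53
eef_pos: [616.4, 13.9, 84.2]
tool_rot: [-0.003, 0.029, 1.0, 0.0]
force: [-17.6, -0.4, 9.7]
finger_gap: -0.005
grip_force: 8.8
```

Call:
send_rows(rows=[[[0.2,0,0,0,0,0],[0.4,0,-0.2,0,0,0],[0.2,0,-0.8,0,0,0],[0,0,-1,0,0,0],[0,0,-1,0,0,0]]])

```text
time: 5.15
eef_pos: [578.5, 16.0, 236.0]
tool_rot: [0.001, 0.029, 1.0, -0.0]
force: [-0.7, 0.0, -0.7]
finger_gap: -0.0
grip_force: 0.0
```

Call:
send_rows(rows=[[[0.1,0,-1,0,0,0],[0.1,0,-0.6,0,0,0],[0,0.5,0,0,0,0],[0,0.8,0,0,0,0],[0,0.8,0,0,0,0]]])

```text
time: 5.78
eef_pos: [574.8, 122.4, 314.5]
tool_rot: [0.001, 0.029, 1.0, 0.0]
force: [0.1, 0.2, 0.6]
finger_gap: 0.002
grip_force: 0.0
```

```bash
python3 - <<'E'
from h import *
print(observe()["eef_pos"],observe()["force"])
im,d=snap("scene","s2"); c=im[80:380,200:480].copy(); cv2.imwrite("pics/s2c.png",cv2.resize(c[...,::-1],None,fx=2,fy=2))
P=pts("scene",d); m=np.zeros((480,640),bool); m[200:270,335:400]=im[200:270,335:400].max(-1)<50
m&=(P[...,2]>66)&(P[...,2]<92); q=P[m]; print(len(q),q.mean(0),np.percentile(q,[3,97],0))
E
```

```text
[574.81565124 122.41039118 314.4596562 ] [0.05027458 0.19021343 0.62140782]
194 [629.34982275   9.95118789  78.9981917 ] [[624.17018577  -8.65356374  66.70854133]
 [636.30436211  29.60868383  89.19559363]]
```

View pics/s2c.png

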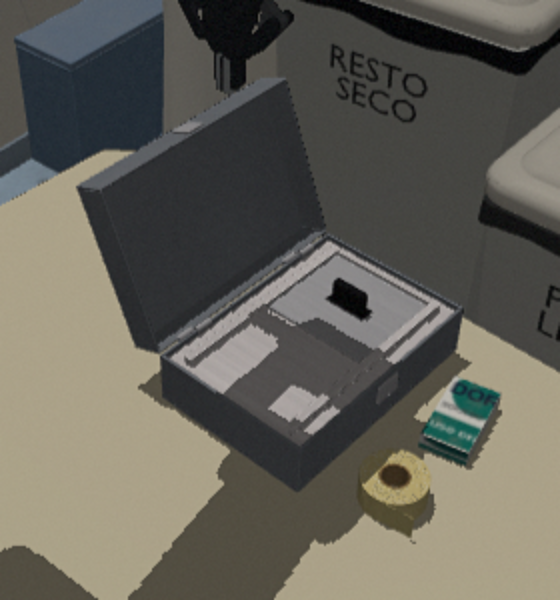

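The hatch is shut: the grip is at crop (348,297), x≈630, and the plate is against the far frame. Next I cross over the lid's edge.

Call:
send_rows(rows=[[[0,0.8,0,0,0,0],[0.1,0.8,0,0,0,0],[0.2,0.8,0,0,0,0],[0.2,0.5,0,0,0,0],[0,0,0,0,0,0]]])

```text
time: 6.45
eef_pos: [557.6, 269.0, 314.3]
tool_rot: [0.0, 0.028, 1.0, 0.0]
force: [0.2, -0.7, -0.0]
finger_gap: 0.002
grip_force: 0.0
```

Call:
send_rows(rows=[[[0,0,0.4,0,0,0],[0,0,0.6,0,0,0],[0,0,0.6,0,0,0],[0,0,0.4,0,0,0],[0,0,0,0,0,0]]])

```text
time: 7.08
eef_pos: [558.1, 266.5, 213.1]
tool_rot: [-0.001, 0.029, 1.0, -0.0]
force: [0.8, 0.0, 0.7]
finger_gap: -0.001
grip_force: 0.0
```

Call:
send_rows(rows=[[[0,-0.3,0,0,0,0],[0,-0.25,0,0,0,0],[0,-0.25,0,0,0,0],[0,-0.25,0,0,0,0],[0,-0.25,0,0,0,0]]])

```text
time: 7.7
eef_pos: [554.5, 202.1, 214.8]
tool_rot: [0.0, 0.029, 1.0, 0.0]
force: [-0.2, 2.1, 1.0]
finger_gap: -0.001
grip_force: 1.0
```

Call:
send_rows(rows=[[[0,-0.25,0,0,0,0],[0,-0.25,0,0,0,0],[0,-0.25,0,0,0,0],[0,-0.25,0,0,0,0],[0,-0.2,0,0,0,0]]])

```text
time: 8.32
eef_pos: [551.9, 143.2, 219.5]
tool_rot: [0.004, 0.029, 1.0, 0.001]
force: [-6.2, 6.1, 32.2]
finger_gap: 0.005
grip_force: 14.5
```

```bash
python3 - <<'E'
from h import *
print(observe()["eef_pos"],observe()["force"])
im,d=snap("scene","s3"); c=im[60:360,200:480].copy(); cv2.imwrite("pics/s3c.png",cv2.resize(c[...,::-1],None,fx=2,fy=2))
E
```

```text
[551.94768404 143.18766221 219.51050235] [-6.18346388  6.10066217 32.21387628]
```

View pics/s3c.png

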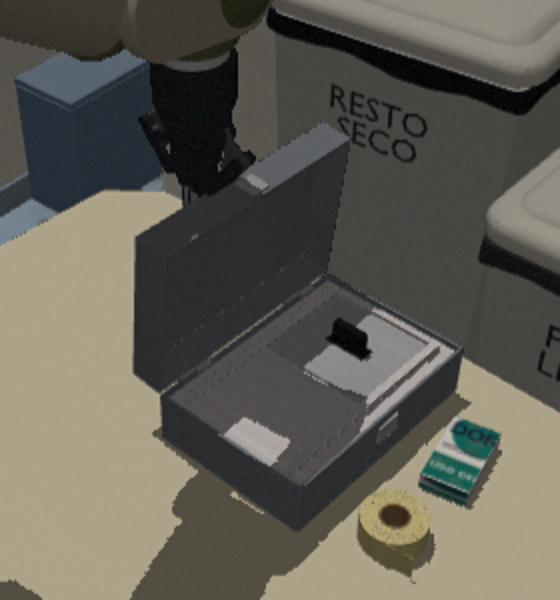

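The crop shows the lid near upright (top edge ~(135,235)–(345,130)), with the gripper's knuckles catching on the edge. I'll raise the tool and push with the tips only.

Call:
send_rows(rows=[[[0,0.05,-0.2,0,0,0],[0,0,-0.2,0,0,0],[0,0,-0.05,0,0,0],[0,0,0,0,0,0],[0,0,0,0,0,0]]])

```text
time: 9.0
eef_pos: [551.0, 145.3, 236.4]
tool_rot: [-0.0, 0.029, 1.0, -0.0]
force: [-0.3, 0.0, -0.2]
finger_gap: -0.0
grip_force: 0.2
```

Call:
send_rows(rows=[[[0,-0.2,0,0,0,0],[0,-0.2,0,0,0,0],[0,-0.2,0,0,0,0],[0,-0.15,0,0,0,0],[0,-0.15,0,0,0,0]]])

```text
time: 9.62
eef_pos: [548.4, 99.8, 236.8]
tool_rot: [-0.0, 0.029, 1.0, -0.0]
force: [-0.7, 0.6, -0.3]
finger_gap: 0.001
grip_force: 0.1
```

Call:
send_rows(rows=[[[0,-0.1,0,0,0,0],[0,-0.1,0,0,0,0],[0,-0.1,0,0,0,0],[0,0,0,0,0,0],[0,0,0,0,0,0]]])

```text
time: 10.25
eef_pos: [547.6, 85.6, 236.8]
tool_rot: [-0.0, 0.029, 1.0, 0.0]
force: [-0.2, 0.0, -0.1]
finger_gap: -0.002
grip_force: 0.0
```

```bash
python3 - <<'E'
from h import *
print(observe()["eef_pos"],observe()["force"])
im,d=snap("scene","s4"); c=im[60:360,200:480].copy(); cv2.imwrite("pics/s4c.png",cv2.resize(c[...,::-1],None,fx=2,fy=2))
E
```

```text
[547.57154629  85.56621451 236.81590699] [-0.24094202  0.02290896 -0.12539257]
```

View pics/s4c.png

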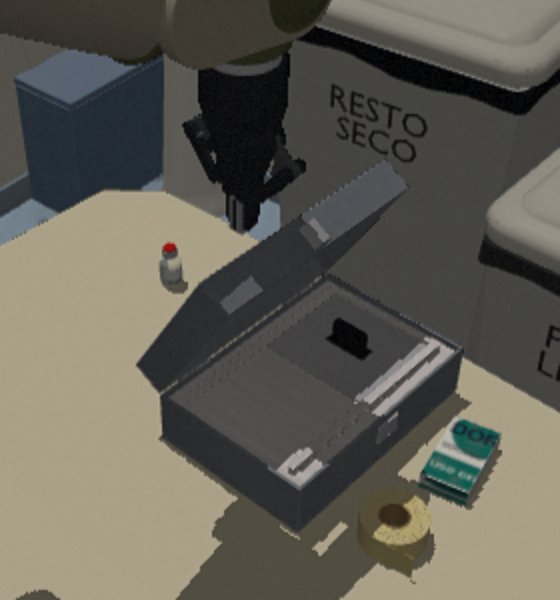

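The lid is falling on its own, with its edge at crop (200,290)–(400,175), clear of the fingers at (240,220). The vial is upright at (170,265). I'll raise the arm clear and wait.

Call:
send_rows(rows=[[[0,0.2,-0.4,0,0,0],[0,0.2,-0.6,0,0,0],[0,0.2,-0.4,0,0,0],[0,0,0,0,0,0],[0,0,0,0,0,0]]])

```text
time: 10.92
eef_pos: [549.0, 115.2, 305.7]
tool_rot: [-0.001, 0.029, 1.0, -0.0]
force: [0.0, -0.6, 0.3]
finger_gap: 0.001
grip_force: 0.0
```

Call:
send_rows(rows=[[[0,0,0,0,0,0],[0,0,0,0,0,0],[0,0,0,0,0,0],[0,0,0,0,0,0],[0,0,0,0,0,0]]])

```text
time: 11.55
eef_pos: [549.3, 115.4, 306.8]
tool_rot: [0.0, 0.029, 1.0, -0.0]
force: [0.3, 0.2, -0.1]
finger_gap: 0.001
grip_force: 0.0
```

Call:
send_rows(rows=[[[0,0,0,0,0,0],[0,0,0,0,0,0],[0,0,0,0,0,0],[0,0,0,0,0,0],[0,0,0,0,0,0]]])

```text
time: 12.18
eef_pos: [549.3, 115.4, 306.8]
tool_rot: [0.0, 0.029, 1.0, 0.0]
force: [0.2, -0.2, -0.6]
finger_gap: 0.003
grip_force: 0.0
```

Call:
send_rows(rows=[[[0,0,0,0,0,0],[0,0,0,0,0,0],[0,0,0,0,0,0],[0,0,0,0,0,0],[0,0,0,0,0,0]]])

```text
time: 12.8
eef_pos: [549.3, 115.4, 306.8]
tool_rot: [-0.0, 0.029, 1.0, -0.0]
force: [0.3, 0.4, -0.6]
finger_gap: 0.0
grip_force: 0.0
```

```bash
python3 - <<'E'
from h import *
print(observe()["eef_pos"],observe()["force"])
im,d=snap("scene","s5"); c=im[60:360,200:480].copy(); cv2.imwrite("pics/s5c.png",cv2.resize(c[...,::-1],None,fx=2,fy=2))
P=pts("scene",d);x,y,Z=P[...,0],P[...,1],P[...,2]
for a in(480,580,680):
  for b in(-50,10,70):
    m=(abs(x-a)<12)&(abs(y-b)<12)&(Z<200); print(a,b,m.sum(),np.median(Z[m]) if m.any() else None)
E
```

```text
[549.31428824 115.41918963 306.82218742] [ 0.3350389   0.3553651  -0.60690892]
480 -50 129 102.97190701298364
480 10 124 103.38890899991794
480 70 110 103.10906754857945
580 -50 113 103.0332488510482
580 10 97 103.9522999930903
580 70 94 103.40697559732705
680 -50 93 102.90709704474219
680 10 87 103.03288588697512
680 70 77 103.01759208317077
```

View pics/s5c.png

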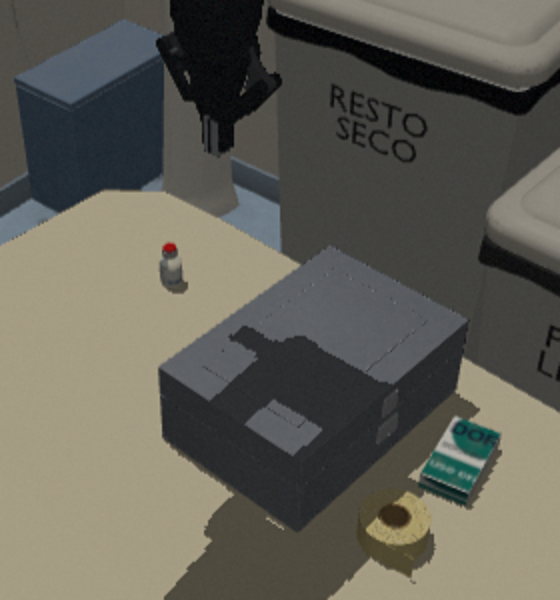

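The lid is flat and shut, with its top at 103 mm (65 + 38). The vial (170,265), carton (460,460) and roll (395,530) have not moved.

```bash
python3 -c "
from rig import *
print(hand_in())"
```

```text
the job is handed in; nothing more can be done
None
```

The job is handed in: the hatch was pushed fully shut, then the lid was pushed past upright and fell shut by its own weight; the vial, carton and roll stayed in place, and the one slip was the gripper's knuckles briefly catching the lid's edge on the way up (about 32 N upward at that reading, under the 40 N limit).

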